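# Swap the setting blade in the strap splitter

### The job

Change the setting blade in the green strap splitter so that I can set the knife to it: draw out the red-tagged blade and lay it flat in the red reject tray, then slide the green-tagged blade in between the guides and under the raised roller until its scribed line is level with the front edge of the feed table, and swing the lever all the way forward so that the roller nips it. Nothing may touch the knife behind the roller, and the glue stick, blue spool, jar and stapler stay where they are.

Things in the scene. Friction and masses are not known exactly. Their poses are not given: they have to be found in the camera images.
- splitter: bench strap splitter, green casting, fixed, base 150 x 110 x 12 mm (x -65 to +85 mm). Origin on the desk below the middle of the roller; +x points from feed side to knife side (a blade goes in along +x), +y to the lever side, +z up. Cheeks at x +-22, y 40 to 52 mm on both sides carry a crosshead whose brass knob tops out at z = 146 mm
- mouth (a point): middle of the front edge of the steel feed table (80 mm wide), on its top face, at splitter (-80, 0, 50) mm; axes as the splitter's. The table overhangs: in front of this edge there is nothing down to the desk. A blade rightly set has its scribed line here and its x along this x
- guides (a point): middle between the two guides on the feed table, on its top face, at splitter (-34, 0, 50) mm. The guides are fixed strips 8 mm high, open above, 35 mm apart (inner faces y +-17.5 mm) from splitter x = -57 to -11 mm; in front they flare open to about 50 mm apart at x = -73 mm
- roller: steel roller across the feed table, 22 mm in diameter, 60 mm long; origin in its middle, above the splitter's origin, at z = 74 mm with the lever fully back (13 mm free over the table). It comes down 8 mm per rad of lever, lands on a 5 mm blade at about 1.0 rad, then its springs press the blade with 4 to 9 N
- knife: fixed knife behind the roller, its edge 120 mm behind the front edge of the feed table (splitter x = 40 mm), at table height: a blade set to its line ends 8 mm short of it. Its origin is that of the splitter
- lever (a joint): lever of the roller, rad: 0 = fully back (leaning 0.15 rad behind upright, roller raised), 1.25 = fully forward (leaning 1.10 rad towards the feed side, roller down). Stiff enough to stay where it is left; about 2 N at the ball moves it, at most 3 N when the roller is on a blade
- lever_ball (a point): centre of the black ball, 28 mm in diameter, at the end of the lever, 95 mm from the lever's axis and at splitter y = 72 mm, 20 mm outside the cheek
- lever_pivot (a point): the point of the lever's axis (which runs along splitter y) beside the ball: splitter (0, 72, 84) mm. The ball moves about it in an upright circle of 95 mm
- red_blade: setting blade with a red tag on its black handle, at the start on the feed table under the raised roller. 170 mm long, about 160 g: flat steel 30 mm wide, 5 mm thick, a black line scribed across it; behind it the handle, 50 x 26 x 14 mm, flush below. Origin: underside, middle, at the line; x to the tip at +112 mm, handle x -8 to -58 mm, z up. Balances near x = +28 mm
- green_blade: setting blade with a green tag on its black handle, lying flat on the desk; same shape, size and frame as red_blade
- reject_tray: red tray with a dark liner, 210 (x) x 92 (y) mm and 12 mm high, walls and floor 4 mm, fixed to the desk. Origin in the middle of its underside
- glue_stick: glue stick standing on the desk beside the mouth of the splitter, 28 mm across, 86 mm high; origin in the middle of its underside
- stapler: blue desk stapler, 133 (x) x 34 x 41 mm, on the desk in front of the splitter; origin in the middle of its underside
- snap_jar: clear jar with a red lid, 81 mm across, 163 mm high, standing at the back right; origin in the middle of its underside
- blue_spool: thread spool, blue, standing on the desk beside the mouth of the splitter on its lever side, 28 mm across, 52 mm high; origin in the middle of its underside
- press_foot (a point): bystander furniture: front edge, in the middle, of the foot of the tall dark green snap press that stands fixed right of the splitter; the foot is 92 mm wide and 160 mm deep, the press 426 mm high, its lever's ball overhangs the foot's front edge by 25 mm at the top. Go round it when crossing from one side of the desk to the other
There are look-alikes about, which are no part of the job. Leave any pink or turquoise look-alike of the glue_stick alone.

How it is judged:
By the outcome, as a careful person would: the job done as asked, in the order asked, and still so for the second after the job is handed in, with the robot touching nothing.
It also fails if it takes over 72 s, if anything falls off the work surface, if the arm or the gripper's body presses on something with over 40 N, if the wrist force passes 120 N, or if a joint passes its speed limit or range.

### The arm

A 6-joint arm with a two-finger parallel gripper is mounted at the origin on a cart in front of the work surface, level with it; the furniture and walls round the work are solid. World frame = base frame: x ahead of the robot, y to its left, z up, the work surface at z = 0. Lengths are in m, angles in rad, forces in N, time in s.
With the tool pointing down it reaches from about 0.275 to 0.825 m from the base axis. Payload 5.2 kg.
Tool frame: the origin (TCP) lies at the very end of the fingers, on their centre line; the grasp point (between the pads) lies 19 mm behind it; z points along the fingers, y is the line along which they close (so a half turn about z gives the same grasp; the last joint's range is limited). The gripper opens to 93 mm and grips with 3 to 60 N. Pads are 15 mm wide; open, the fingers measure 128 mm over their backs; the gripper's body (75 mm by 188 mm) begins 65 mm behind the grasp point.
Start: joints at [1.067, 0.259, 1.535, -0, 1.348, -0.203], TCP at [0.163, 0.525, 0.219] pointing down, gripper open.
Joint ranges: [-3.14, 3.14], [-0.91, 2.08], [0.19, 2.58], [-1.22, 4.36], [0.22, 2.71], [-3.12, 3.12]. Speed limits (rad/s): [2.57, 2.57, 3.14, 3.14, 3.14, 3.14].

### API

Orientations are given as a unit quaternion [w, x, y, z].
In Python, from bench import * gives the robot as it stands.
- The arm moves only by the tool drive_tool, never from a script. Its argument "targets" is a list of rows, each an object of numbers: "tx", "ty", "tz": the shift along the tool's x, y, z in cm; "twist": the turn about the tool's z in rad. In form: [{"tx": .., "ty": .., "tz": .., "twist": ..}, ...]. A call has exactly 8 rows; each row is the pose to reach, as a shift and turn from the pose commanded when the call began, along the tool's axes at that moment; what a row does not reach only later rows make up. A row lasts 1/12 s, in which the tool goes at most 41.7 mm and 7.16 degrees, less where a joint would pass 70% of its speed; a pose out of reach is approached as far as the arm can. A call with a gripper value outside its range is refused whole. "fingers" is the opening, from -1 (shut) to 1 (fully open), set as the call begins (left out, the last holds). The fingers move at their own pace and stop on an object; "squeeze" is the grip in N (left out, the last holds). Time passes only in rows, so rows that repeat a pose let the fingers close, or fill a call up. It gives the time, the measured TCP pose, the force, the opening and the grip force at its end, in the units of the state.
- get_obs(): the state, without advancing time (a new reading comes with each control period).
- get_image(name): name is "side" or "top" or "wrist"; returns the picture (384x512x3 uint8, blue, green, red); there is no depth.
- camera_params(name): a dict with "fx", "fy", "cx", "cy" (pixels), "k1" (the pictures are not rectified: a ray, as slopes to the right and down, at radius r is drawn at 1 + k1 r^2 times it, then the intrinsics apply), "camera_from_world" (4x4, takes a point from world to camera coordinates); the wrist camera has in their place "tool_from_camera" (4x4, takes a point from camera to tool coordinates, whose origin is the TCP and whose axes are the flange's). Camera axes: x right, y down, z forward; pixel columns grow to the right and rows downward; lengths in m; the calibration is good to about 2 mm. A picture is of the moment at which its call begins: read the wrist's pose just before it. camera_params takes no time and is no camera call.
- close_job(): hands the job in; it is judged then, once.
Trained networks look in the newest picture that a camera, given by its name, has taken for a name from the list of things; names that differ only in an ending like _2 or _b are one class to them, and where a whole thing is asked for, a point or a joint stands for the part that bears it (a point fixed in the world has none). Each returns a list of dicts, best first, with "p" (0 to 1); they miss things now and then, are a little off and sometimes report something else, mostly with a low value. They report only what shows in the picture. A call takes as long as a camera call. They do not tell look-alikes from the thing itself.
- recognise(camera, thing): "position" ([x, y, z] in m, in the coordinates of the camera as it stood for that picture, good to about 4 mm: the middle of the surface that is visible of it).
- silhouettes(camera, thing): "region" (384x512 bool, what is visible of it).
The state is a dict: "clock": time; "joint_pos": joint angles; "qvel": joint speeds; "effort": joint torques, N m; "tcp_pos": TCP position; "tcp_rot": TCP orientation; "contact_force": force on the tool from outside, world axes, zero at the start; "torque": the same for the moment, N m; "finger_gap": finger opening in m; "grip_force": force on a finger pad.
Only numpy, scipy, OpenCV 4.12 (cv2) and the standard library are available. Lean on these libraries where they do the work, as an engineer would, in place of code of your own. Each camera call takes 0.05 s, during which the arm holds its last target. There are 200 camera calls.

## Working session

There is one attempt and no reset: what is moved stays moved. The work goes in short steps, Python scripts to look and compute and a tool call to move; the robot and the scene stay as the last step left them, time stands still between calls to the robot, and variables do not carry over. Pictures are saved under pics/ and viewed, at most 10 in all, crops included, and the job is handed in when it is done.

Besides the shell and the picture viewer there is one more tool, called in YAML: its name, and indented under it one key for each argument. drive_tool: Moves the arm, as the interface text tells. Its arguments: {"type":"object","properties":{"targets":{"type":"array"},"fingers":{"type":"number"},"squeeze":{"type":"number"}},"required":["targets"]}

```bash
ls; mkdir -p pics
python3 - <<'E'
from bench import *
import cv2,numpy as np
o=get_obs();print({k:np.round(v,3).tolist() for k,v in o.items()})
for c in ["top","side"]:
    cv2.imwrite(f"pics/{c}0.png",get_image(c)); p=camera_params(c);print(c,{k:np.round(v,4).tolist() for k,v in p.items()})
    T=np.linalg.inv(np.array(p["camera_from_world"]))
    for n in ["splitter","red_blade","green_blade","reject_tray","lever_ball","roller","glue_stick","blue_spool","stapler","snap_jar","knife"]:
        for d in recognise(c,n)[:3]:
            q=T@np.r_[d["position"],1]; print(c,n,round(d["p"],2),q[:3].round(3).tolist())
print({k:np.round(v,4).tolist() for k,v in camera_params("wrist").items()})
print(get_obs()["clock"])
E
```

```text
pics
{'clock': 0.0, 'joint_pos': [1.067, 0.259, 1.536, 0.0, 1.348, -0.203], 'qvel': [-0.0, -0.002, -0.0, 0.0, -0.002, -0.001], 'effort': [0.001, -43.732, -28.401, 0.072, 0.042, -0.0], 'tcp_pos': [0.163, 0.525, 0.218], 'tcp_rot': [-0.0, 0.15, 0.989, -0.001], 'contact_force': [0.351, 0.09, 0.252], 'torque': [-0.035, 0.002, -0.04], 'grip_force': 0.0, 'finger_gap': 0.093}
top {'fx': 435.6215, 'fy': 435.6215, 'cx': 256.738, 'cy': 198.3177, 'k1': -0.0247, 'camera_from_world': [[0.067, -0.9977, 0.0018, 0.1003], [-0.9742, -0.0658, -0.2159, 0.55], [0.2155, 0.0127, -0.9764, 1.2543], [0.0, 0.0, 0.0, 1.0]]}
top splitter 0.83 [0.594, 0.186, 0.057]
top splitter 0.58 [0.349, 0.181, 0.035]
top red_blade 0.63 [0.533, 0.186, 0.054]
top green_blade 0.57 [0.497, -0.147, 0.005]
top reject_tray 0.97 [0.492, 0.374, 0.003]
top lever_ball 0.6 [0.604, 0.255, 0.178]
top glue_stick 0.58 [0.379, 0.084, 0.088]
top glue_stick 0.54 [0.389, 0.029, 0.091]
top glue_stick 0.47 [0.596, 0.186, 0.058]
top stapler 0.91 [0.35, 0.178, 0.039]
top snap_jar 0.87 [0.647, -0.149, 0.166]
top knife 0.76 [0.659, 0.185, 0.06]
side {'
[... 384 characters left out ...]
0.139, 0.005]
side reject_tray 0.59 [0.485, 0.372, 0.011]
side lever_ball 0.74 [0.601, 0.256, 0.136]
side glue_stick 0.81 [0.34, -0.098, 0.053]
side glue_stick 0.74 [0.382, 0.096, 0.054]
side glue_stick 0.64 [0.389, 0.037, 0.081]
side blue_spool 0.59 [0.593, 0.224, 0.055]
side blue_spool 0.49 [0.487, 0.302, 0.04]
side blue_spool 0.29 [0.602, 0.255, 0.137]
side stapler 0.63 [0.343, 0.193, 0.031]
side snap_jar 0.52 [0.664, -0.151, 0.167]
side knife 0.66 [0.661, 0.199, 0.059]
{'fx': 295.3894, 'fy': 295.3894, 'cx': 256.009, 'cy': 191.0601, 'k1': -0.0448, 'tool_from_camera': [[0.001, -0.9597, -0.281, 0.0788], [1.0, 0.001, 0.0003, 0.0003], [0.0, -0.281, 0.9597, -0.1672], [0.0, 0.0, 0.0, 1.0]]}
1.2
```

View pics/top0.png

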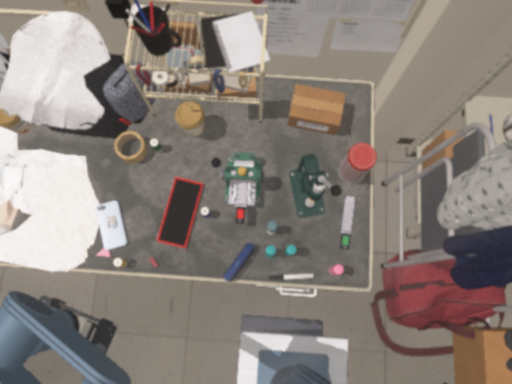

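View pics/side0.png

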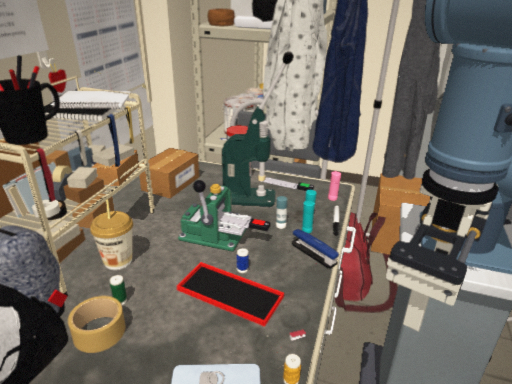

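The top view shows the splitter at (243,180), with the red-tagged handle at (240,213) and the tray at (180,212). The green blade is at (347,222) with its tag at (346,240), the press at (308,188) and the stapler at (240,262). In the side view the glue stick, white and teal, is at (281,212), and the blue spool is at (243,260). I'll go closer with the wrist camera.

drive_tool:
  targets:
    - {"tx": -4,"ty": -3,"tz": -0.5,"twist": -0.1}
    - {"tx": -8,"ty": -6,"tz": -1,"twist": -0.2}
    - {"tx": -12,"ty": -9,"tz": -1.2,"twist": -0.3}
    - {"tx": -15,"ty": -12,"tz": -1.2,"twist": -0.3}
    - {"tx": -18,"ty": -14.5,"tz": -1.2,"twist": -0.3}
    - {"tx": -21,"ty": -17,"tz": -1.2,"twist": -0.3}
    - {"tx": -24,"ty": -19.5,"tz": -1.2,"twist": -0.3}
    - {"tx": -28,"ty": -22,"tz": -1.2,"twist": -0.3}
  fingers: 1

```text
clock: 1.87
tcp_pos: [0.3505, 0.2489, 0.231]
tcp_rot: [0.0, 0.0, 1.0, 0.0]
contact_force: [0.2, 0.9, -0.9]
finger_gap: 0.0928
grip_force: 0.0
```

```bash
cat > h.py <<'E'
from bench import *
import cv2,numpy as np
from scipy.spatial.transform import Rotation as R
def cam(c,o=None):
    p=camera_params(c)
    if c!="wrist": T=np.linalg.inv(np.array(p["camera_from_world"]))
    else:
        o=o or get_obs(); W=np.eye(4); W[:3,:3]=R.from_quat(o["tcp_rot"],scalar_first=True).as_matrix(); W[:3,3]=o["tcp_pos"]
        T=W@np.array(p["tool_from_camera"])
    K=np.array([[p["fx"],0,p["cx"]],[0,p["fy"],p["cy"]],[0,0,1]]); return K,np.array([p["k1"],0,0,0,0.]),T
def pix2w(C,uv,z):
    K,D,T=C; n=cv2.undistortPoints(np.float64(uv).reshape(-1,1,2),K,D)[:,0]
    d=np.c_[n,np.ones(len(n))]@T[:3,:3].T; return T[:3,3]+d*((z-T[2,3])/d[:,2])[:,None]
def w2pix(C,P):
    K,D,T=C; M=np.linalg.inv(T); return cv2.projectPoints(np.float64(P).reshape(-1,1,3),cv2.Rodrigues(M[:3,:3])[0],M[:3,3],K,D)[0][:,0]
E
python3 - <<'E'
from h import *
o=get_obs();print(o["clock"],o["tcp_pos"],o["tcp_rot"],o["joint_pos"])
im=get_image("wrist");cv2.imwrite("pics/w1raw.png",im);cv2.imwrite("pics/w1.png",cv2.resize(im,(800,600),interpolation=cv2.INTER_CUBIC))
np.save("w1.npy",np.array(cam("wrist",o)[2]))
C=cam("wrist",o)
for n in ["splitter","red_blade","lever_ball","glue_stick","blue_spool","stapler","reject_tray","roller"]:
    for d in recognise("wrist",n)[:3]: print(n,round(d["p"],2),(C[2]@np.r_[d["position"],1])[:3].round(3))
E
```

```text
1.8667 [0.35053929 0.24885998 0.23099869] [2.61875350e-04 1.51711705e-04 9.99999948e-01 1.15380071e-04] [ 3.56652866e-01  2.82709860e-02  1.77831919e+00  3.42417975e-05
  1.33443112e+00 -1.21384805e+00]
splitter 0.77 [0.586 0.177 0.081]
red_blade 0.78 [0.558 0.189 0.056]
red_blade 0.56 [0.588 0.176 0.074]
lever_ball 0.52 [0.558 0.188 0.058]
glue_stick 0.89 [0.383 0.1   0.078]
glue_stick 0.87 [0.389 0.035 0.066]
glue_stick 0.73 [0.449 0.086 0.056]
blue_spool 0.95 [0.488 0.292 0.042]
stapler 0.56 [0.347 0.183 0.038]
reject_tray 0.97 [0.439 0.367 0.005]
reject_tray 0.31 [ 0.463 -0.131  0.007]
roller 0.94 [0.593 0.187 0.082]
```

View pics/w1.png

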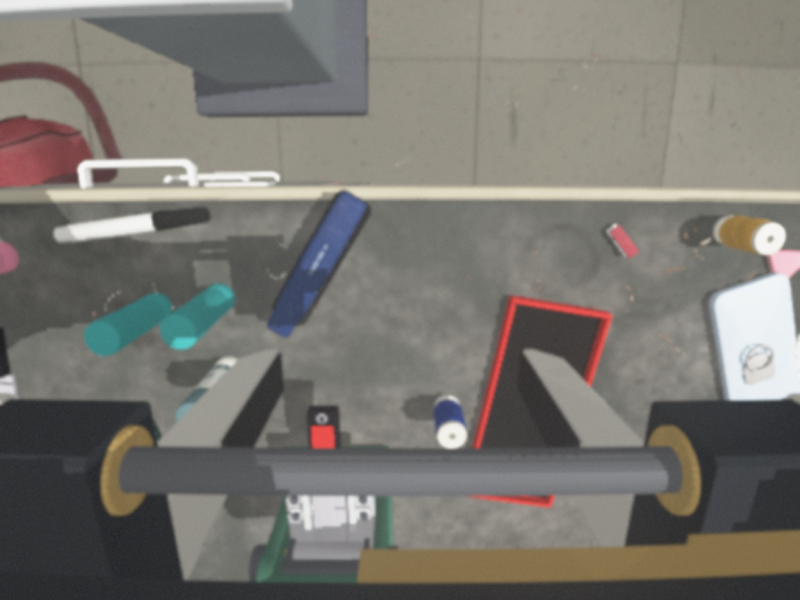

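The wrist view has the robot side at the top. It shows the red handle at (323,430), glue stick (205,390), spool (450,420), stapler (320,265) and tray (545,400). The gripper hides the splitter, so I'll move over it.

drive_tool:
  targets:
    - {"tx": -3,"ty": -1,"tz": -1,"twist": 0}
    - {"tx": -7,"ty": -2,"tz": -2,"twist": 0}
    - {"tx": -11,"ty": -3,"tz": -3,"twist": 0}
    - {"tx": -15,"ty": -4,"tz": -3,"twist": 0}
    - {"tx": -19,"ty": -5,"tz": -3,"twist": 0}
    - {"tx": -22,"ty": -6,"tz": -3,"twist": 0}
    - {"tx": -22,"ty": -6,"tz": -3,"twist": 0}
    - {"tx": -22,"ty": -6,"tz": -3,"twist": 0}

```text
clock: 2.98
tcp_pos: [0.5707, 0.1913, 0.2592]
tcp_rot: [-0.001, 0.0, 1.0, -0.0]
contact_force: [0.0, 0.4, -0.1]
finger_gap: 0.093
grip_force: 0.0
```

Run:
```python
from h import *
o=get_obs();print(o["clock"],o["tcp_pos"],o["tcp_rot"])
im=get_image("wrist");cv2.imwrite("pics/w2raw.png",im)
np.save("w2.npy",cam("wrist",o)[2])
cv2.imwrite("pics/w2.png",cv2.resize(im[140:380,130:450],(800,600),interpolation=cv2.INTER_CUBIC))
C=cam("wrist",o)
for n in ["splitter","red_blade","lever_ball","glue_stick","blue_spool","roller","green_blade","knife"]:
    for d in recognise("wrist",n)[:3]: print(n,round(d["p"],2),(C[2]@np.r_[d["position"],1])[:3].round(3))
```

```text
2.9833 [0.57073967 0.19128784 0.25922453] [-1.14788268e-03  1.58224117e-04  9.99999326e-01 -6.81320066e-05]
splitter 0.68 [0.593 0.192 0.078]
red_blade 0.9 [0.534 0.187 0.06 ]
lever_ball 0.6 [0.603 0.246 0.183]
glue_stick 0.93 [0.399 0.036 0.076]
glue_stick 0.85 [0.393 0.098 0.077]
glue_stick 0.66 [0.462 0.093 0.089]
blue_spool 0.71 [0.493 0.286 0.051]
roller 0.68 [0.594 0.182 0.078]
green_blade 0.79 [ 0.483 -0.142  0.009]
knife 0.94 [0.661 0.186 0.063]
```

View pics/w2.png

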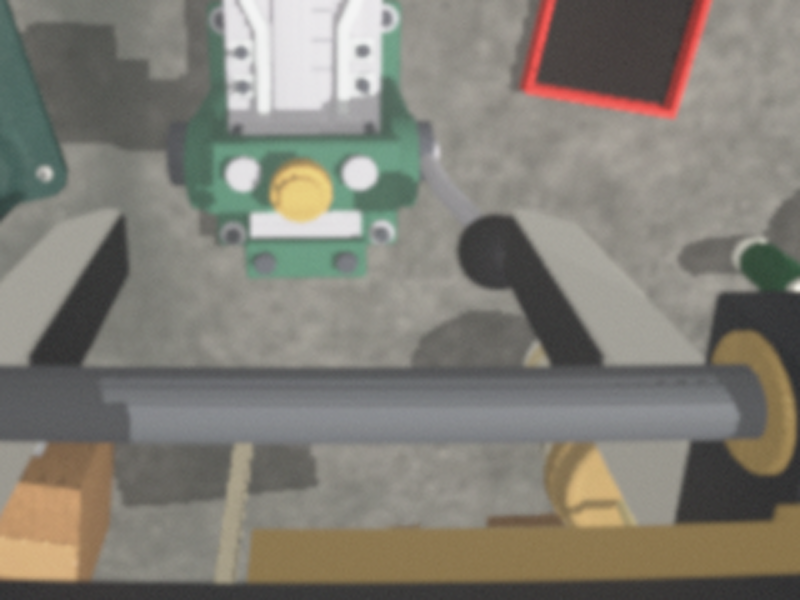

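This crop shows the crosshead at (300,170), with the knife block behind it and the ball at (495,250). It was cut too low, so I'll take the mouth region from the same picture.

Run:
```python
from h import *
im=cv2.imread("pics/w2raw.png")
cv2.imwrite("pics/w2b.png",cv2.resize(im[70:190,170:330],(800,600),interpolation=cv2.INTER_CUBIC))
```

```text
(no output)
```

View pics/w2b.png

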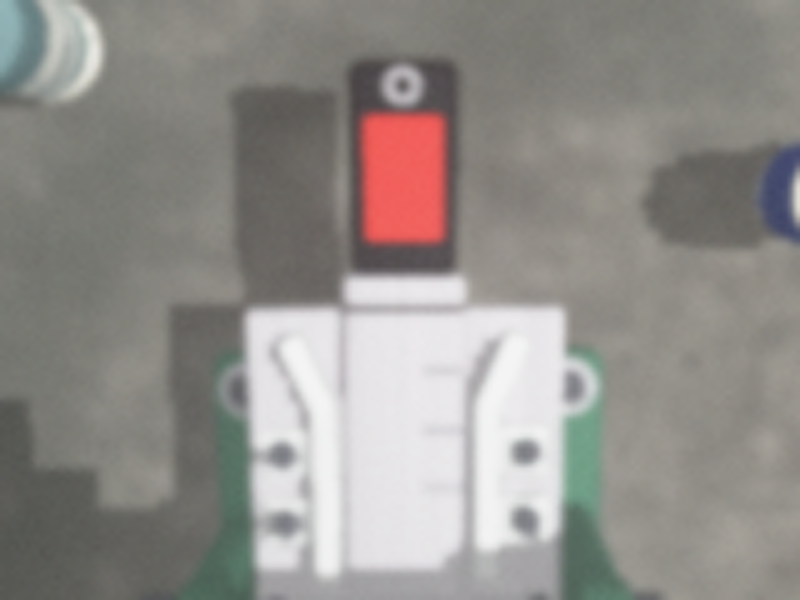

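The crop shows the red handle's top face with corners near (352,60), (458,61), (460,270) and (352,270). The table's front edge runs from (245,308) to (565,308), and the red blade's line already sits at that edge. Next I'll compute positions.

Run:
```python
from h import *
K,D,_=cam("wrist");C=(K,D,np.load("w2.npy"))
f=lambda pts,z:pix2w(C,(np.array(pts,float)+.5)/5-.5+[170,70],z)
h=f([(352,60),(458,61),(460,270),(352,270)],.064);print("handle",h.round(4).tolist(),h.mean(0).round(4))
t=f([(245,308),(565,308)],.05);print("edge",t.round(4).tolist(),t.mean(0).round(4), np.linalg.norm(t[1]-t[0]))
s=f([(345,308),(465,308),(347,560),(465,540)],.055);print("steel",s.round(4).tolist())
g=f([(318,420),(318,575),(342,420),(344,575),(476,410),(474,545),(500,400),(500,545)],.058);print("guides",g.round(4).tolist())
tb=f([(245,308),(255,570),(565,308),(560,560)],.05);print("tab sides",tb.round(4).tolist())
# green blade & tray silhouettes
Ct=cam("top")
get_image("top")
for n,z in [("reject_tray",.012),("green_blade",.008),("stapler",.03)]:
  for c in ["top","wrist"]:
    if c=="wrist": o=get_obs();get_image("wrist");CC=cam("wrist",o)
    else: CC=Ct
    r=silhouettes(c,n)
    if r:
        m=np.uint8(r[0]["region"]);cs=max(cv2.findContours(m,0,1)[0],key=cv2.contourArea)[:,0]
        w=pix2w(CC,cs,z)[:,:2]; b=cv2.minAreaRect(np.float32(w)*1000); print(c,n,r[0]["p"],np.round(b[0]),np.round(b[1]),round(b[2],1),cs.min(0),cs.max(0))
```

```text
handle [[0.4654, 0.1731, 0.064], [0.4657, 0.1977, 0.064], [0.5133, 0.1984, 0.064], [0.5133, 0.1725, 0.064]] [0.4894 0.1854 0.064 ]
edge [[0.5235, 0.1447, 0.05], [0.5234, 0.2251, 0.05]] [0.5235 0.1849 0.05  ] 0.08043139341097448
steel [[0.5231, 0.1701, 0.055], [0.5231, 0.1999, 0.055], [0.5876, 0.1697, 0.055], [0.5822, 0.2003, 0.055]]
guides [[0.5506, 0.1631, 0.058], [0.5908, 0.1623, 0.058], [0.5506, 0.1691, 0.058], [0.5908, 0.169, 0.058], [0.548, 0.2027, 0.058], [0.5828, 0.2025, 0.058], [0.5455, 0.2087, 0.058], [0.5828, 0.2092, 0.058]]
tab sides [[0.5235, 0.1447, 0.05], [0.5916, 0.145, 0.05], [0.5234, 0.2251, 0.05], [0.5888, 0.2254, 0.05]]
top reject_tray 0.95 [494. 374.] [ 94. 211.] 79.8 [157 178] [193 246]
wrist reject_tray 0.91 [496. 373.] [ 97. 212.] 80.5 [337  21] [443 186]
top green_blade 0.93 [ 496. -146.] [ 32. 170.] 85.2 [340 196] [354 249]
wrist green_blade 0.62 [ 482. -143.] [ 36. 137.] 87.0 [ 0 48] [ 34 148]
wrist stapler 0.86 [387. 163.] [37. 59.] 61.2 [212   0] [257  42]
```

drive_tool:
  targets:
    - {"tx": 4,"ty": -0.3,"tz": 0,"twist": 0}
    - {"tx": 7.7,"ty": -0.6,"tz": 2,"twist": 0}
    - {"tx": 7.7,"ty": -0.6,"tz": 6,"twist": 0}
    - {"tx": 7.7,"ty": -0.6,"tz": 10,"twist": 0}
    - {"tx": 7.7,"ty": -0.6,"tz": 14,"twist": 0}
    - {"tx": 7.7,"ty": -0.6,"tz": 18,"twist": 0}
    - {"tx": 7.7,"ty": -0.6,"tz": 20.5,"twist": 0}
    - {"tx": 7.7,"ty": -0.6,"tz": 21.4,"twist": 0}
  fingers: 0.3

```text
clock: 4.6
tcp_pos: [0.4903, 0.1841, 0.0427]
tcp_rot: [-0.004, 0.0, 1.0, -0.001]
contact_force: [-0.7, -0.4, -0.3]
finger_gap: 0.0604
grip_force: 0.0
```

drive_tool:
  targets:
    - {"tx": 0,"ty": 0,"tz": 0,"twist": 0}
    - {"tx": 0,"ty": 0,"tz": 0,"twist": 0}
    - {"tx": 0,"ty": 0,"tz": 0,"twist": 0}
    - {"tx": 0,"ty": 0,"tz": 0,"twist": 0}
    - {"tx": 0,"ty": 0,"tz": 0,"twist": 0}
    - {"tx": 0,"ty": 0,"tz": 0,"twist": 0}
    - {"tx": 0,"ty": 0,"tz": 0,"twist": 0}
    - {"tx": 0,"ty": 0,"tz": 0,"twist": 0}
  fingers: -1
  squeeze: 45

```text
clock: 5.27
tcp_pos: [0.4942, 0.1848, 0.0477]
tcp_rot: [0.001, 0.0, 1.0, 0.0]
contact_force: [-0.3, -0.9, 6.5]
finger_gap: 0.0258
grip_force: 45.0
```

Run:
```python
from h import *
o=get_obs();print({k:np.round(o[k],4).tolist() for k in ["clock","tcp_pos","tcp_rot","finger_gap","grip_force","contact_force","torque"]})
```

```text
{'clock': 5.2667, 'tcp_pos': [0.4942, 0.1848, 0.0477], 'tcp_rot': [0.0011, 0.0004, 1.0, 0.0001], 'finger_gap': 0.0258, 'grip_force': 44.9958, 'contact_force': [-0.2913, -0.9112, 6.4927], 'torque': [-0.0048, -0.0593, -0.0396]}
```

drive_tool:
  targets:
    - {"tx": 0,"ty": 0,"tz": -0.2,"twist": 0}
    - {"tx": 1.5,"ty": 0,"tz": -0.3,"twist": 0}
    - {"tx": 3.5,"ty": 0,"tz": -0.3,"twist": 0}
    - {"tx": 5.5,"ty": 0,"tz": -0.3,"twist": 0}
    - {"tx": 7.5,"ty": 0,"tz": -0.4,"twist": 0}
    - {"tx": 7.8,"ty": 0,"tz": -1,"twist": 0}
    - {"tx": 7.8,"ty": 0,"tz": -4,"twist": 0}
    - {"tx": 7.8,"ty": 0,"tz": -8,"twist": 0}

```text
clock: 5.93
tcp_pos: [0.4127, 0.1842, 0.1252]
tcp_rot: [-0.004, 0.0, 1.0, -0.001]
contact_force: [0.9, -0.8, -0.9]
finger_gap: 0.0257
grip_force: 45.0
```

Run:
```python
from h import *
o=get_obs();print({k:np.round(o[k],4).tolist() for k in ["clock","tcp_pos","tcp_rot","finger_gap","grip_force","contact_force","torque"]})
im=get_image("side");cv2.imwrite("pics/s2.png",cv2.resize(im[130:330,120:390],(800,593),interpolation=cv2.INTER_CUBIC))
```

```text
{'clock': 5.9333, 'tcp_pos': [0.4127, 0.1842, 0.1252], 'tcp_rot': [-0.0037, 0.0003, 1.0, -0.0007], 'finger_gap': 0.0257, 'grip_force': 44.9925, 'contact_force': [0.8538, -0.8398, -0.8643], 'torque': [0.0157, 0.049, 0.0276]}
```

View pics/s2.png

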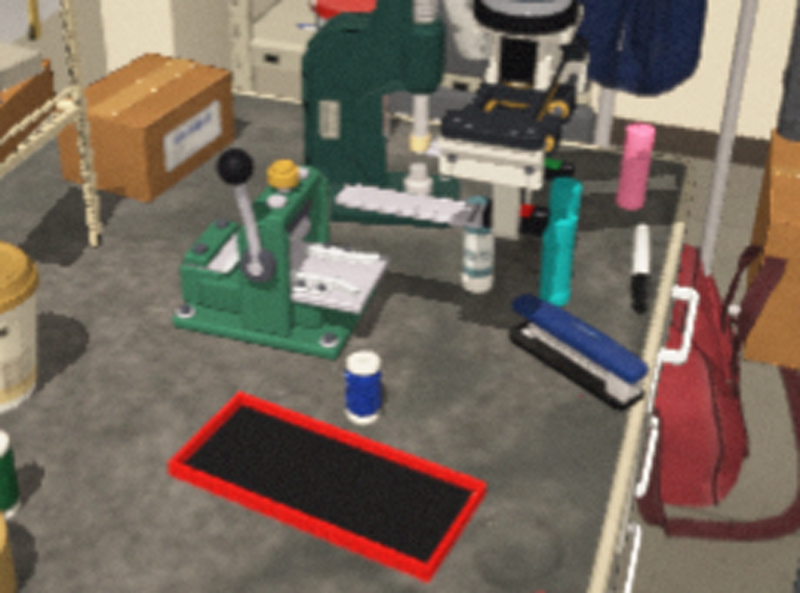

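The side view shows the red blade drawn out and held level, with the tip at (340,195). It is clear of the splitter, and the stapler, glue stick and spool haven't moved.

drive_tool:
  targets:
    - {"tx": 0,"ty": 3,"tz": 0,"twist": 0.05}
    - {"tx": 0,"ty": 7,"tz": 0,"twist": 0.1}
    - {"tx": 0,"ty": 11,"tz": 0,"twist": 0.15}
    - {"tx": -1,"ty": 15,"tz": 0,"twist": 0.175}
    - {"tx": -2.5,"ty": 18.5,"tz": 1,"twist": 0.175}
    - {"tx": -2.8,"ty": 20,"tz": 4,"twist": 0.175}
    - {"tx": -2.8,"ty": 20,"tz": 7,"twist": 0.175}
    - {"tx": -2.8,"ty": 20,"tz": 8,"twist": 0.175}

```text
clock: 6.65
tcp_pos: [0.4416, 0.3846, 0.0424]
tcp_rot: [-0.003, 0.087, 0.996, -0.002]
contact_force: [-0.3, -0.7, -2.4]
finger_gap: 0.0257
grip_force: 45.0
```

Run:
```python
from h import *
o=get_obs();print({k:np.round(o[k],4).tolist() for k in ["clock","tcp_pos","tcp_rot","finger_gap","contact_force"]})
o2=o;get_image("wrist");C=cam("wrist",o)
for n in ["reject_tray"]:
  for c in ["top","wrist"]:
    if c=="top": get_image(c)
    CC=cam(c,o)
    r=silhouettes(c,n)
    if r:
        m=np.uint8(r[0]["region"]);cs=max(cv2.findContours(m,0,1)[0],key=cv2.contourArea)[:,0]
        w=pix2w(CC,cs,.012)[:,:2]; b=cv2.minAreaRect(np.float32(w)*1000); print(c,n,r[0]["p"],np.round(b[0]),np.round(b[1]),round(b[2],1))
```

```text
{'clock': 6.65, 'tcp_pos': [0.4416, 0.3846, 0.0424], 'tcp_rot': [-0.0025, 0.0869, 0.9962, -0.0018], 'finger_gap': 0.0257, 'contact_force': [-0.3294, -0.719, -2.429]}
top reject_tray 0.74 [542. 363.] [ 96. 116.] 82.4
wrist reject_tray 0.71 [429. 386.] [92. 78.] 80.4
```

drive_tool:
  targets:
    - {"tx": 0.2,"ty": 0,"tz": 1,"twist": 0}
    - {"tx": 0.2,"ty": 0,"tz": 2,"twist": 0}
    - {"tx": 0.2,"ty": 0,"tz": 2.8,"twist": 0}
    - {"tx": 0.2,"ty": 0,"tz": 3.4,"twist": 0}
    - {"tx": 0.2,"ty": 0,"tz": 3.7,"twist": 0}
    - {"tx": 0.2,"ty": 0,"tz": 3.8,"twist": 0}
    - {"tx": 0.2,"ty": 0,"tz": 3.8,"twist": 0}
    - {"tx": 0.2,"ty": 0,"tz": 3.8,"twist": 0}

```text
clock: 7.52
tcp_pos: [0.4418, 0.3851, 0.0088]
tcp_rot: [0.0, 0.088, 0.996, 0.0]
contact_force: [0.1, -0.1, -2.1]
finger_gap: 0.0256
grip_force: 45.0
```

drive_tool:
  targets:
    - {"tx": 0,"ty": 0,"tz": 0.1,"twist": 0}
    - {"tx": 0,"ty": 0,"tz": 0.2,"twist": 0}
    - {"tx": 0,"ty": 0,"tz": 0.25,"twist": 0}
    - {"tx": 0,"ty": 0,"tz": 0.25,"twist": 0}
    - {"tx": 0,"ty": 0,"tz": 0.25,"twist": 0}
    - {"tx": 0,"ty": 0,"tz": 0.25,"twist": 0}
    - {"tx": 0,"ty": 0,"tz": 0.25,"twist": 0}
    - {"tx": 0,"ty": 0,"tz": 0.25,"twist": 0}

```text
clock: 8.18
tcp_pos: [0.4416, 0.3851, 0.0062]
tcp_rot: [0.0, 0.088, 0.996, 0.0]
contact_force: [-0.3, 0.8, -2.0]
finger_gap: 0.0257
grip_force: 45.0
```

drive_tool:
  targets:
    - {"tx": 0,"ty": 0,"tz": 0,"twist": 0}
    - {"tx": 0,"ty": 0,"tz": 0,"twist": 0}
    - {"tx": 0,"ty": 0,"tz": 0,"twist": 0}
    - {"tx": 0,"ty": 0,"tz": 0,"twist": 0}
    - {"tx": 0,"ty": 0,"tz": -1,"twist": 0}
    - {"tx": 0,"ty": 0,"tz": -4,"twist": 0}
    - {"tx": 0,"ty": 0,"tz": -8,"twist": 0}
    - {"tx": 0,"ty": 0,"tz": -12,"twist": 0}
  fingers: -0.2

```text
clock: 8.85
tcp_pos: [0.4407, 0.3845, 0.1273]
tcp_rot: [-0.001, 0.088, 0.996, -0.001]
contact_force: [0.4, 0.4, 0.4]
finger_gap: 0.0372
grip_force: 0.0
```

drive_tool:
  targets:
    - {"tx": 0.8,"ty": -3,"tz": -2,"twist": -0.04}
    - {"tx": 1.6,"ty": -7,"tz": -5,"twist": -0.09}
    - {"tx": 2.0,"ty": -11,"tz": -8,"twist": -0.09}
    - {"tx": 2.4,"ty": -15,"tz": -9,"twist": -0.09}
    - {"tx": 2.8,"ty": -19,"tz": -9,"twist": -0.09}
    - {"tx": 3.0,"ty": -23,"tz": -9,"twist": -0.09}
    - {"tx": 2.5,"ty": -27,"tz": -9,"twist": -0.09}
    - {"tx": 2,"ty": -31,"tz": -9,"twist": -0.09}
  fingers: 0.3

```text
clock: 9.52
tcp_pos: [0.3671, 0.0915, 0.2174]
tcp_rot: [0.001, 0.042, 0.999, -0.0]
contact_force: [0.8, 0.2, -0.1]
finger_gap: 0.0601
grip_force: 0.0
```

drive_tool:
  targets:
    - {"tx": 0,"ty": -4,"tz": 0,"twist": 0}
    - {"tx": 0,"ty": -8,"tz": 0,"twist": 0}
    - {"tx": 0,"ty": -12,"tz": 0,"twist": 0}
    - {"tx": 0,"ty": -16,"tz": 0,"twist": 0}
    - {"tx": 0,"ty": -18,"tz": 0,"twist": 0}
    - {"tx": 0,"ty": -18,"tz": 0,"twist": 0}
    - {"tx": 0,"ty": -18,"tz": 0,"twist": 0}
    - {"tx": 0,"ty": -18,"tz": 0,"twist": 0}

```text
clock: 10.18
tcp_pos: [0.3527, -0.0859, 0.2164]
tcp_rot: [0.0, 0.043, 0.999, 0.0]
contact_force: [0.3, 1.2, -1.2]
finger_gap: 0.0603
grip_force: 0.0
```

Run:
```python
from h import *
o=get_obs();print({k:np.round(o[k],4).tolist() for k in ["clock","tcp_pos","tcp_rot","finger_gap","joint_pos"]})
im=get_image("wrist");C=cam("wrist",o);np.save("w3.npy",C[2])
a=cv2.resize(im[120:360,130:450],(400,300),interpolation=cv2.INTER_CUBIC)
cv2.imwrite("pics/w3raw.png",im);cv2.imwrite("pics/w3.png",cv2.resize(im,(800,600),interpolation=cv2.INTER_CUBIC))
for n in ["green_blade"]:
    r=silhouettes("wrist",n)
    for q in r[:2]:
        m=np.uint8(q["region"]);cs=max(cv2.findContours(m,0,1)[0],key=cv2.contourArea)[:,0]
        w=pix2w(C,cs,.008)[:,:2]; b=cv2.minAreaRect(np.float32(w)*1000); print(n,q["p"],np.round(b[0]),np.round(b[1]),round(b[2],1),cs.min(0),cs.max(0))
    for d in recognise("wrist",n)[:2]: print(n,round(d["p"],2),(C[2]@np.r_[d["position"],1])[:3].round(3))
get_image("top")
for n in ["red_blade","reject_tray"]:
    r=silhouettes("top",n)
    for q in r[:2]:
        m=np.uint8(q["region"]);cs=max(cv2.findContours(m,0,1)[0],key=cv2.contourArea)[:,0]
        b=cv2.minAreaRect(np.float32(pix2w(cam("top"),cs,.01)[:,:2])*1000); print(n,q["p"],np.round(b[0]),np.round(b[1]),round(b[2],1))
```

```text
{'clock': 10.1833, 'tcp_pos': [0.3527, -0.0859, 0.2164], 'tcp_rot': [0.0002, 0.0431, 0.9991, 0.0002], 'finger_gap': 0.0603, 'joint_pos': [-0.5497, -0.0924, 1.9304, 0.0006, 1.3035, -2.0344]}
green_blade 0.84 [ 469. -143.] [ 29. 112.] 83.8 [213 215] [233 286]
green_blade 0.58 [ 0.474 -0.143  0.009]
red_blade 0.68 [494. 375.] [ 36. 177.] 79.3
red_blade 0.67 [494. 375.] [ 95. 211.] 80.3
reject_tray 0.56 [495. 375.] [ 95. 211.] 80.4
```

View pics/w3.png

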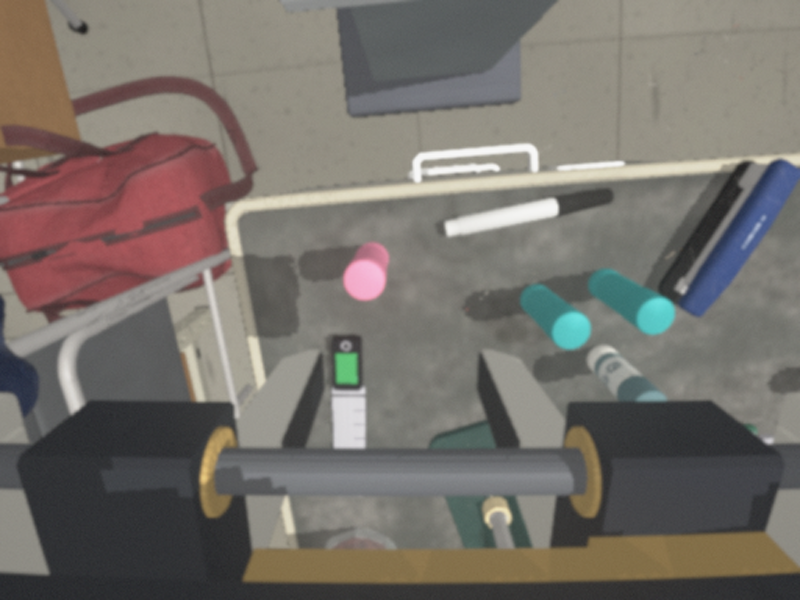

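The wrist view shows the green handle at (347,362) with its steel below it, partly behind the bar. The pink stick is at (366,272) and the press foot's front edge at (460,435). The red blade lies centred in the tray according to the top silhouette.

Run:
```python
from h import *
K,D,_=cam("wrist");C=(K,D,np.load("w3.npy"));im=cv2.imread("pics/w3raw.png")
f=lambda pts,z:pix2w(C,(np.array(pts,float)+.5)*.64-.5,z)
print("handle",f([(335,335),(361,335),(362,388),(333,388),(347,344)],.014).round(4).tolist())
print("steel",f([(333,391),(365,391),(335,445),(366,445)],.005).round(4).tolist())
print("foot",f([(432,440),(490,423)],.02).round(3).tolist(),"pink",f([(365,278),(375,250)],.08).round(3).tolist())
# dark handle mask
h=cv2.cvtColor(im,cv2.COLOR_BGR2HSV);b=h[200:262,200:245]
g=((h[...,2]<75)|((h[...,1]>130)&(abs(h[...,0].astype(int)-65)<20)));m=np.zeros(g.shape,np.uint8);m[208:252,208:236]=g[208:252,208:236]
n,l,s,c=cv2.connectedComponentsWithStats(m);k=1+s[1:,4].argmax();print(s[k],c[k])
cs=cv2.findContours(np.uint8(l==k),0,1)[0][0][:,0];r=cv2.minAreaRect(np.float32(pix2w(C,cs,.014)[:,:2]*1000));print(np.round(r[0],1),np.round(r[1],1),r[2])
cv2.imwrite("pics/w3c.png",cv2.resize(im[200:300,190:270],(640,800)[:2],interpolation=cv2.INTER_CUBIC))
```

```text
handle [[0.4096, -0.1462, 0.014], [0.4115, -0.1241, 0.014], [0.4614, -0.1287, 0.014], [0.4593, -0.1543, 0.014], [0.4187, -0.137, 0.014]]
steel [[0.4668, -0.1566, 0.005], [0.4692, -0.1275, 0.005], [0.5235, -0.162, 0.005], [0.5259, -0.1327, 0.005]]
foot [[0.516, -0.07, 0.02], [0.503, -0.017, 0.02]] pink [[0.346, -0.109, 0.08], [0.328, -0.1, 0.08]]
[212 215  19  11 109] [220.8440367  219.13761468]
[ 418.6 -138.3] [24.5 14.4] 85.17483520507812
```

drive_tool:
  targets:
    - {"tx": -3.7,"ty": -1.8,"tz": 0,"twist": 0}
    - {"tx": -7,"ty": -3.5,"tz": 1,"twist": 0}
    - {"tx": -9.2,"ty": -4.6,"tz": 4,"twist": 0}
    - {"tx": -9.2,"ty": -4.6,"tz": 8,"twist": 0}
    - {"tx": -9.2,"ty": -4.6,"tz": 12,"twist": 0}
    - {"tx": -9.2,"ty": -4.6,"tz": 15,"twist": 0}
    - {"tx": -9.2,"ty": -4.6,"tz": 17,"twist": 0}
    - {"tx": -9.2,"ty": -4.6,"tz": 18,"twist": 0}

```text
clock: 11.15
tcp_pos: [0.4387, -0.1386, 0.033]
tcp_rot: [-0.002, 0.042, 0.999, 0.001]
contact_force: [0.1, 0.3, 0.5]
finger_gap: 0.0605
grip_force: 0.0
```

drive_tool:
  targets:
    - {"tx": 0,"ty": 0,"tz": 0.8,"twist": 0}
    - {"tx": 0,"ty": 0,"tz": 1.6,"twist": 0}
    - {"tx": 0,"ty": 0,"tz": 2.2,"twist": 0}
    - {"tx": 0,"ty": 0,"tz": 2.6,"twist": 0}
    - {"tx": 0,"ty": 0,"tz": 2.9,"twist": 0}
    - {"tx": 0,"ty": 0,"tz": 3,"twist": 0}
    - {"tx": 0,"ty": 0,"tz": 3,"twist": 0}
    - {"tx": 0,"ty": 0,"tz": 3,"twist": 0}

```text
clock: 11.82
tcp_pos: [0.4408, -0.1405, 0.0065]
tcp_rot: [0.0, 0.043, 0.999, -0.0]
contact_force: [-0.3, 0.0, 0.4]
finger_gap: 0.0603
grip_force: 0.0
```

drive_tool:
  targets:
    - {"tx": 0,"ty": 0,"tz": 0.3,"twist": 0}
    - {"tx": 0,"ty": 0,"tz": 0.3,"twist": 0}
    - {"tx": 0,"ty": 0,"tz": 0.3,"twist": 0}
    - {"tx": 0,"ty": 0,"tz": 0.3,"twist": 0}
    - {"tx": 0,"ty": 0,"tz": 0.3,"twist": 0}
    - {"tx": 0,"ty": 0,"tz": 0.3,"twist": 0}
    - {"tx": 0,"ty": 0,"tz": 0.3,"twist": 0}
    - {"tx": 0,"ty": 0,"tz": 0.3,"twist": 0}
  fingers: -1
  squeeze: 50

```text
clock: 12.48
tcp_pos: [0.4406, -0.1403, 0.0032]
tcp_rot: [0.0, 0.043, 0.999, -0.0]
contact_force: [0.2, 1.3, 0.9]
finger_gap: 0.0254
grip_force: 49.9
```

drive_tool:
  targets:
    - {"tx": 0,"ty": 0,"tz": -0.5,"twist": 0}
    - {"tx": 0,"ty": 0,"tz": -2,"twist": 0}
    - {"tx": 0,"ty": 0,"tz": -5,"twist": 0}
    - {"tx": 0,"ty": 0,"tz": -9,"twist": 0}
    - {"tx": 3,"ty": 0,"tz": -12,"twist": 0}
    - {"tx": 6,"ty": 0,"tz": -13,"twist": 0}
    - {"tx": 8,"ty": 0,"tz": -14,"twist": 0}
    - {"tx": 8,"ty": 0,"tz": -14,"twist": 0}

```text
clock: 13.15
tcp_pos: [0.358, -0.1325, 0.1448]
tcp_rot: [-0.0, 0.043, 0.999, -0.0]
contact_force: [0.3, 0.0, -0.8]
finger_gap: 0.0254
grip_force: 49.9
```

drive_tool:
  targets:
    - {"tx": 3,"ty": 0,"tz": 0,"twist": 0}
    - {"tx": 5.5,"ty": 2,"tz": 0,"twist": 0}
    - {"tx": 6,"ty": 6,"tz": 0,"twist": 0}
    - {"tx": 6.4,"ty": 10,"tz": 0,"twist": 0}
    - {"tx": 6.8,"ty": 14,"tz": 0,"twist": 0}
    - {"tx": 7.2,"ty": 18,"tz": 0,"twist": 0}
    - {"tx": 7.5,"ty": 22,"tz": 0,"twist": 0}
    - {"tx": 7.5,"ty": 22.7,"tz": 0,"twist": 0}

```text
clock: 13.82
tcp_pos: [0.304, 0.1047, 0.1432]
tcp_rot: [-0.0, 0.039, 0.999, 0.001]
contact_force: [-0.5, -0.6, -0.9]
finger_gap: 0.0252
grip_force: 49.9
```

drive_tool:
  targets:
    - {"tx": -1,"ty": 3,"tz": 0,"twist": -0.04}
    - {"tx": -2,"ty": 6,"tz": 0,"twist": -0.087}
    - {"tx": -3.5,"ty": 8.4,"tz": 0,"twist": -0.087}
    - {"tx": -5,"ty": 8.4,"tz": 0,"twist": -0.087}
    - {"tx": -5,"ty": 8.4,"tz": 0,"twist": -0.087}
    - {"tx": -5,"ty": 8.4,"tz": 0,"twist": -0.087}
    - {"tx": -5,"ty": 8.4,"tz": 0,"twist": -0.087}
    - {"tx": -5,"ty": 8.4,"tz": 0,"twist": -0.087}

```text
clock: 14.48
tcp_pos: [0.3616, 0.1779, 0.1429]
tcp_rot: [-0.001, -0.0, 1.0, -0.0]
contact_force: [-0.3, -0.7, -1.2]
finger_gap: 0.0252
grip_force: 49.9
```

Run:
```python
from h import *
o=get_obs();print({k:np.round(o[k],4).tolist() for k in ["clock","tcp_pos","tcp_rot","finger_gap","torque"]})
im=get_image("wrist");t=get_image("top");np.save("w4.npy",cam("wrist",o)[2]);cv2.imwrite("pics/w4raw.png",im);cv2.imwrite("pics/t4raw.png",t)
C=cam("wrist",o);Ct=cam("top");p=np.array(o["tcp_pos"]);print(w2pix(C,[p,p+[.03,0,0],p+[-.03,0,0],p+[.14,0,0]]).round(),w2pix(Ct,[p,p+[.14,0,0]]).round())
a=cv2.resize(im[150:300,160:360],(800,600),interpolation=cv2.INTER_CUBIC)
u,v=w2pix(Ct,[p])[0].astype(int);b=cv2.resize(t[v-100:v+20,u-60:u+60],(600,600),interpolation=cv2.INTER_CUBIC);print(u,v)
s=get_image("side");us,vs=w2pix(cam("side"),[p])[0].astype(int);print(us,vs)
c=cv2.resize(s[vs-60:vs+60,us-100:us+60],(800,600),interpolation=cv2.INTER_CUBIC)
cv2.imwrite("pics/m4.png",np.hstack([cv2.resize(a,(400,300)),cv2.resize(b,(400,300)[::1])]))
cv2.imwrite("pics/m4.png",np.vstack([cv2.imread("pics/m4.png"),np.hstack([cv2.resize(c,(400,300)),cv2.resize(im,(400,300))])]))
```

```text
{'clock': 14.4833, 'tcp_pos': [0.3616, 0.1779, 0.1429], 'tcp_rot': [-0.0007, -0.0, 1.0, -0.0001], 'finger_gap': 0.0252, 'torque': [0.0301, 0.0909, -0.0337]}
[[255. 237.]
 [255. 279.]
 [255. 191.]
 [255. 403.]] [[238. 255.]
 [241. 205.]]
237 254
313 202
```

View pics/m4.png

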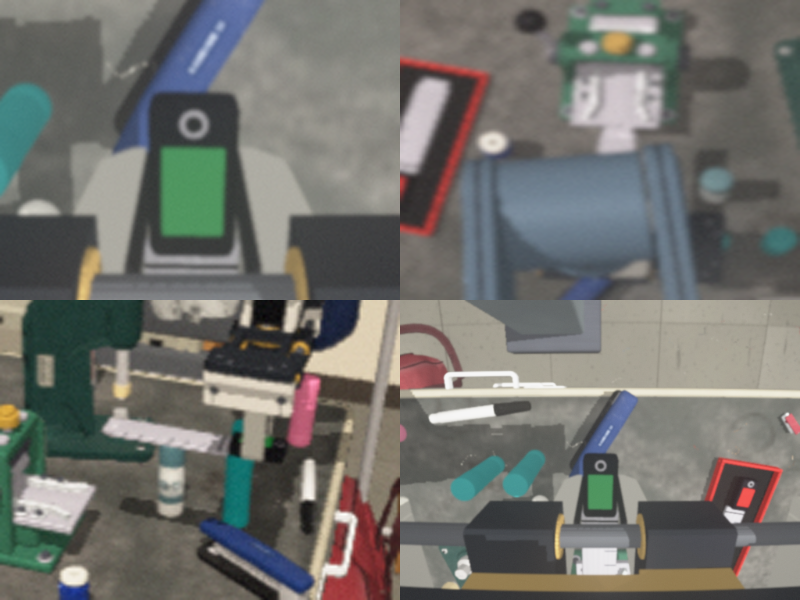

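The four-part view shows the green blade held nearly straight and level. In the wrist crop at top left, the ring is at (194,124), the tag centre at (193,192) and the scribed line at (191,268). The red blade lies in the tray.

Run:
```python
from h import *
K,D,_=cam("wrist");C=(K,D,np.load("w4.npy"));p=np.array([.3616,.1779,.1429])
f=lambda pts,dz:((pix2w(C,(np.array(pts,float)+.5)/2-.5+[160,150],p[2]+dz)-p)*1000).round(1).tolist()
print("line",f([(143,268),(191,268),(240,268)],.0018));print("handle",f([(150,94),(238,94),(194,124),(152,252),(237,252)],.0108))
im=cv2.imread("pics/w4raw.png");g=cv2.cvtColor(im,6).astype(int)
print(g[268:296,250:262].mean(1).round().tolist()); print(g[205:285:8,225:290].tolist()[::3])
```

```text
line [[32.1, -15.5, 1.8], [32.1, 0.0, 1.8], [32.0, 15.8, 1.8]]
handle [[-29.6, -11.3, 10.8], [-29.6, 13.1, 10.8], [-20.7, 0.9, 10.8], [20.5, -11.7, 10.8], [20.4, 14.0, 10.8]]
[82.0, 65.0, 60.0, 59.0, 60.0, 60.0, 59.0, 60.0, 67.0, 98.0, 139.0, 162.0, 167.0, 152.0, 117.0, 99.0, 125.0, 148.0, 142.0, 116.0, 97.0, 94.0, 96.0, 103.0, 112.0, 116.0, 113.0, 116.0]
[[64, 67, 69, 75, 82, 88, 94, 93, 86, 71, 58, 55, 56, 56, 54, 56, 54, 56, 56, 56, 55, 55, 54, 54, 59, 56, 67, 79, 94, 112, 124, 128, 127, 126, 117, 100, 81, 66, 57, 58, 60, 56, 57, 57, 57, 56, 57, 58, 59, 59, 58, 57, 57, 69, 96, 126, 143, 148, 149, 148, 147, 143, 141, 139, 140], [171, 171, 168, 171, 170, 167, 155, 123, 87, 62, 57, 55, 55, 57, 67, 88, 108, 119, 122, 122, 121, 122, 123, 122, 122, 123, 124, 124, 122, 123, 121, 121, 121, 123, 122, 122, 124, 123, 122, 123, 123, 122, 121, 124, 122, 122, 117, 100, 73, 61, 59, 59, 58, 64, 88, 123, 154, 168, 172, 172, 172, 171, 170, 172, 172], [169, 161, 138, 101, 69, 59, 57, 61, 62, 60, 59, 58, 57, 56, 67, 89, 107, 119, 122, 123, 122, 123, 124, 123, 123, 121, 121, 123, 122, 123, 122, 124, 122, 123, 123, 121, 123, 123, 125, 123, 122, 123, 123, 123, 122, 117, 101, 78, 61, 58, 59, 56, 57, 60, 59, 56, 60, 62, 72, 102, 138, 161, 169, 171, 171], [65, 62, 62, 61, 61, 72, 97, 133, 157, 165, 161, 151, 134, 119, 108, 103, 101, 101, 101, 101, 101, 100, 99, 102, 101, 102, 101, 101, 100, 99, 98, 100, 102, 99, 96, 91, 90, 90, 89, 89, 88, 89, 88, 89, 91, 91, 90, 95, 103, 120, 142, 159, 165, 158, 143, 118, 90, 66, 62, 60, 62, 62, 64, 83, 114]]
```

```bash
cat > fit.py <<'E'
from h import *
from scipy.optimize import minimize
def fit(lo=40):
    o=get_obs();p=np.array(o["tcp_pos"]);S=get_image("side");cv2.imwrite("pics/sfit.png",S);C=cam("side")
    hsv=cv2.cvtColor(S,cv2.COLOR_BGR2HSV);b=((hsv[...,2]>125)&(hsv[...,1]<60))
    def pts(q,xs=(lo/1000,.112)):
        L,pt,dz,dy=q;P=np.array([(x,y,z) for x in xs for y in(-.015,.015) for z in(0,.005)])
        ca,sa=np.cos(pt),np.sin(pt);X=P[:,0]+L;Z=P[:,2]-.0032+dz
        return np.c_[p[0]+ca*X+sa*Z,p[1]+P[:,1]+dy,p[2]-sa*X+ca*Z]
    def ren(q):
        h=cv2.convexHull(np.float32(w2pix(C,pts(q)))*16).astype(np.int32);m=np.zeros(b.shape,np.uint8);cv2.fillConvexPoly(m,h,1,cv2.LINE_AA,4);return m
    base=cv2.dilate(ren((.03,0,0,0)),np.ones((15,15)))>0
    m=np.uint8(b&base);n,l,s,_=cv2.connectedComponentsWithStats(m);m=l==1+s[1:,4].argmax()
    best=[]
    for L in np.arange(.024,.037,.001):
        for pt in np.arange(-.04,.121,.01):
            for dz in(-.004,-.002,0,.002,.004):
                r=ren((L,pt,dz,0))>0;x0=w2pix(C,pts((L,pt,dz,0)))[:4,0].min()
                mm=m.copy();mm[:,int(x0):]=0;r=r.copy();r[:,int(x0):]=0
                best.append(((r&mm).sum()/(r|mm).sum(),L,pt,dz))
    best.sort(reverse=True)
    for t in best[:6]:print(np.round(t,3))
    ys,xs=np.nonzero(m);print("bright",xs.min(),xs.max(),ys.min(),ys.max(),"pred",w2pix(C,pts((.0285,0,0,0))).round(1).tolist())
    for x in range(xs.min(),xs.min()+40,6): print(x,ys[xs==x].min(),ys[xs==x].max(),end=" | ")
if __name__=="__main__": fit()
E
python3 fit.py
```

```text
[ 0.865  0.025 -0.03   0.   ]
[ 0.862  0.027 -0.03   0.   ]
[ 0.861  0.026 -0.03   0.   ]
[ 0.857  0.024 -0.03   0.   ]
[ 0.855  0.026 -0.04  -0.002]
[ 0.853  0.025 -0.04  -0.002]
bright 254 292 185 202 pred [[285.7, 195.5], [285.8, 193.6], [282.6, 201.5], [282.7, 199.6], [256.6, 190.5], [256.7, 188.6], [252.8, 196.3], [252.8, 194.4]]
254 192 194 | 260 185 196 | 266 190 197 | 272 191 198 | 278 192 200 | 284 193 201 | 290 194 202 |
```

drive_tool:
  targets:
    - {"tx": 0,"ty": 0.4,"tz": 2,"twist": 0}
    - {"tx": 0,"ty": 0.7,"tz": 4,"twist": 0}
    - {"tx": 0,"ty": 0.7,"tz": 6,"twist": 0}
    - {"tx": 0,"ty": 0.7,"tz": 7.5,"twist": 0}
    - {"tx": 0,"ty": 0.7,"tz": 8.4,"twist": 0}
    - {"tx": 0,"ty": 0.7,"tz": 8.7,"twist": 0}
    - {"tx": 0,"ty": 0.7,"tz": 8.7,"twist": 0}
    - {"tx": 0,"ty": 0.7,"tz": 8.7,"twist": 0}

```text
clock: 15.35
tcp_pos: [0.3629, 0.1855, 0.0566]
tcp_rot: [0.0, -0.0, 1.0, 0.0]
contact_force: [-0.3, 0.5, -0.7]
finger_gap: 0.0257
grip_force: 49.9
```

```bash
python3 fit.py; python3 -c "
from h import *
o=get_obs();print({k:np.round(o[k],4).tolist() for k in ['clock','tcp_pos','tcp_rot']})"
```

```text
[ 0.853  0.028 -0.01   0.002]
[0.85  0.028 0.01  0.004]
[0.843 0.028 0.02  0.004]
[0.841 0.03  0.01  0.004]
[0.84  0.028 0.    0.002]
[ 0.84   0.027 -0.03   0.   ]
bright 252 289 217 235 pred [[282.6, 227.6], [282.7, 225.9], [279.5, 234.3], [279.6, 232.5], [254.6, 222.2], [254.6, 220.5], [250.9, 228.6], [250.9, 226.8]]
252 224 227 | 258 221 229 | 264 222 230 | 270 223 231 | 276 217 232 | 282 217 233 | 288 227 235 | {'clock': 15.4, 'tcp_pos': [0.3632, 0.1856, 0.0568], 'tcp_rot': [0.0007, -0.0005, 1.0, 0.0001]}
```

drive_tool:
  targets:
    - {"tx": -0.8,"ty": 0,"tz": 0,"twist": 0}
    - {"tx": -1.6,"ty": 0,"tz": 0,"twist": 0}
    - {"tx": -2.4,"ty": 0,"tz": 0,"twist": 0}
    - {"tx": -3.2,"ty": 0,"tz": 0,"twist": 0}
    - {"tx": -4,"ty": 0,"tz": 0,"twist": 0}
    - {"tx": -5,"ty": 0,"tz": 0.1,"twist": 0}
    - {"tx": -5.5,"ty": 0,"tz": 0.2,"twist": 0}
    - {"tx": -5.5,"ty": 0,"tz": 0.2,"twist": 0}

```text
clock: 16.07
tcp_pos: [0.4192, 0.1855, 0.0539]
tcp_rot: [0.0, -0.0, 1.0, 0.0]
contact_force: [0.7, 0.2, -1.7]
finger_gap: 0.0254
grip_force: 49.9
```

drive_tool:
  targets:
    - {"tx": -1.1,"ty": 0,"tz": 0,"twist": 0}
    - {"tx": -2.2,"ty": 0,"tz": 0,"twist": 0}
    - {"tx": -3.3,"ty": 0,"tz": 0,"twist": 0}
    - {"tx": -4.4,"ty": 0,"tz": 0,"twist": 0}
    - {"tx": -5.5,"ty": 0,"tz": 0,"twist": 0}
    - {"tx": -6.5,"ty": 0,"tz": 0,"twist": 0}
    - {"tx": -7,"ty": 0,"tz": 0,"twist": 0}
    - {"tx": -7,"ty": 0,"tz": 0,"twist": 0}

```text
clock: 16.73
tcp_pos: [0.4891, 0.1856, 0.0541]
tcp_rot: [0.0, -0.0, 1.0, 0.0]
contact_force: [0.3, 0.7, -1.6]
finger_gap: 0.0254
grip_force: 49.9
```

Run:
```python
from h import *
o=get_obs();print({k:np.round(o[k],4).tolist() for k in ["clock","tcp_pos","tcp_rot","contact_force","torque"]})
im=get_image("wrist");np.save("w5.npy",cam("wrist",o)[2]);cv2.imwrite("pics/w5raw.png",im)
g=cv2.cvtColor(im,6).astype(int)
print(g[270:296,248:264].mean(1).round().tolist());print(g[270:296,212:226].mean(1).round().tolist());print(g[270:296,292:306].mean(1).round().tolist())
C=cam("wrist",o);p=np.array(o["tcp_pos"]);print(w2pix(C,[[.5235,.185,.05],[.5235,.16,.05],[p[0]+.0285,p[1],.0555]]).round(1).tolist())
```

```text
{'clock': 16.7333, 'tcp_pos': [0.4891, 0.1856, 0.0541], 'tcp_rot': [0.0005, -0.0004, 1.0, 0.0], 'contact_force': [0.2704, 0.7112, -1.5765], 'torque': [0.0757, 0.1032, -0.0389]}
[62.0, 62.0, 62.0, 63.0, 63.0, 63.0, 71.0, 104.0, 146.0, 169.0, 171.0, 154.0, 119.0, 104.0, 132.0, 155.0, 148.0, 121.0, 102.0, 99.0, 103.0, 111.0, 120.0, 122.0, 119.0, 121.0]
[166.0, 164.0, 163.0, 162.0, 161.0, 160.0, 158.0, 156.0, 154.0, 153.0, 152.0, 150.0, 148.0, 148.0, 147.0, 143.0, 130.0, 109.0, 98.0, 97.0, 101.0, 110.0, 118.0, 120.0, 117.0, 120.0]
[162.0, 161.0, 161.0, 163.0, 165.0, 168.0, 168.0, 168.0, 167.0, 166.0, 166.0, 165.0, 164.0, 164.0, 164.0, 159.0, 141.0, 114.0, 98.0, 96.0, 97.0, 99.0, 101.0, 102.0, 103.0, 104.0]
[[254.2, 281.5], [216.8, 281.4], [255.1, 278.5]]
```

drive_tool:
  targets:
    - {"tx": -0.2,"ty": 0,"tz": 0,"twist": 0}
    - {"tx": -0.4,"ty": 0,"tz": 0,"twist": 0}
    - {"tx": -0.4,"ty": 0,"tz": 0.05,"twist": 0}
    - {"tx": -0.4,"ty": 0,"tz": 0.1,"twist": 0}
    - {"tx": -0.4,"ty": 0,"tz": 0.1,"twist": 0}
    - {"tx": -0.4,"ty": 0,"tz": 0.1,"twist": 0}
    - {"tx": -0.4,"ty": 0,"tz": 0.1,"twist": 0}
    - {"tx": -0.4,"ty": 0,"tz": 0.1,"twist": 0}

```text
clock: 17.45
tcp_pos: [0.4915, 0.1857, 0.0532]
tcp_rot: [0.0, -0.001, 1.0, 0.0]
contact_force: [0.3, -1.0, -1.6]
finger_gap: 0.0254
grip_force: 49.9
```

drive_tool:
  targets:
    - {"tx": 0,"ty": 0,"tz": 0,"twist": 0}
    - {"tx": 0,"ty": 0,"tz": 0,"twist": 0}
    - {"tx": 0,"ty": 0,"tz": 0,"twist": 0}
    - {"tx": 0,"ty": 0,"tz": 0,"twist": 0}
    - {"tx": 0,"ty": 0,"tz": 0,"twist": 0}
    - {"tx": 0,"ty": 0,"tz": -3,"twist": 0}
    - {"tx": 0,"ty": 0,"tz": -7,"twist": 0}
    - {"tx": 0,"ty": 0,"tz": -11,"twist": 0}
  fingers: 0.1

```text
clock: 18.12
tcp_pos: [0.4904, 0.1855, 0.1634]
tcp_rot: [-0.002, -0.001, 1.0, -0.0]
contact_force: [0.9, -0.5, -0.3]
finger_gap: 0.0509
grip_force: 0.0
```

drive_tool:
  targets:
    - {"tx": 0,"ty": 0,"tz": -4,"twist": 0}
    - {"tx": 0,"ty": 0,"tz": -8,"twist": 0}
    - {"tx": -2,"ty": 0,"tz": -10,"twist": 0}
    - {"tx": -5,"ty": 0,"tz": -10,"twist": 0}
    - {"tx": -7.7,"ty": 0.6,"tz": -10,"twist": 0}
    - {"tx": -7.7,"ty": 0.6,"tz": -10,"twist": 0}
    - {"tx": -7.7,"ty": 0.6,"tz": -10,"twist": 0}
    - {"tx": -7.7,"ty": 0.6,"tz": -10,"twist": 0}

```text
clock: 18.78
tcp_pos: [0.5676, 0.1917, 0.2624]
tcp_rot: [-0.001, -0.001, 1.0, -0.0]
contact_force: [-0.0, -0.3, -0.8]
finger_gap: 0.051
grip_force: 0.0
```

Run:
```python
from h import *
o=get_obs();print({k:np.round(o[k],4).tolist() for k in ["clock","tcp_pos","tcp_rot"]})
im=get_image("wrist");np.save("w6.npy",cam("wrist",o)[2]);cv2.imwrite("pics/w6raw.png",im);C=cam("wrist",o)
u,v=w2pix(C,[[.505,.185,.06]])[0].astype(int);print(u,v)
cv2.imwrite("pics/w6.png",cv2.resize(im[v-45:v+75,u-80:u+80],(800,600),interpolation=cv2.INTER_CUBIC))
```

```text
{'clock': 18.7833, 'tcp_pos': [0.5676, 0.1917, 0.2624], 'tcp_rot': [-0.001, -0.0007, 1.0, -0.0001]}
250 118
```

View pics/w6.png

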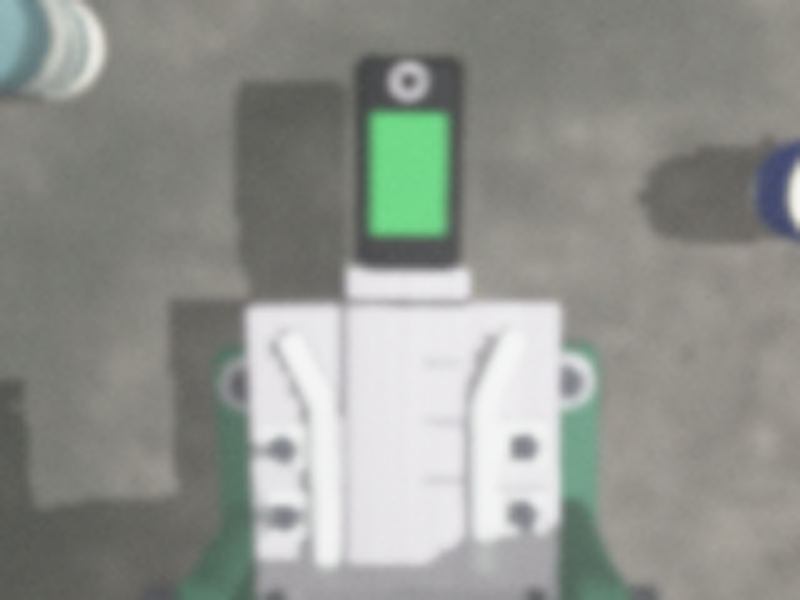

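The green blade lies between the guides, and its line (y about 302) sits at the table's front edge (y about 301). I'll measure the offset to sub-pixel precision and locate the ball too.

Run:
```python
from h import *
K,D,_=cam("wrist")
for w,v0 in(("w2",115),("w6",118)):
    im=cv2.imread(f"pics/{w}raw.png");C=(K,D,np.load(w+".npy"));g=cv2.cvtColor(im,6).astype(float)
    e=w2pix(C,[[.5235,.185,.05]])[0];r0=int(e[1])-6
    L=g[r0:r0+14,243:260].mean(1);T=np.r_['1,2',g[r0:r0+14,222:234].mean(1),g[r0:r0+14,268:280].mean(1)]
    print(w,r0,L.round().tolist());print(g[r0:r0+14,222:234].mean(1).round().tolist(),g[r0:r0+14,268:280].mean(1).round().tolist())
    def edge(p):
        h=(p.min()+np.percentile(p,80))/2;i=np.argmax(p>h);return r0+i-1+(h-p[i-1])/(p[i]-p[i-1])
    te=[edge(g[r0:r0+14,a:a+12].mean(1)) for a in(222,268)]
    i=L[3:-2].argmin()+3;a,b,c=L[i-1:i+2];ln=r0+i+(a-c)/(2*(a-2*b+c))
    print("edge rows",te,"line row",ln,"line x",pix2w(C,[[252,ln]],.055)[0].round(4),"edge x",[pix2w(C,[[u,t]],.05)[0].round(4).tolist() for u,t in zip((228,274),te)])
im=cv2.imread("pics/w6raw.png");C=(K,D,np.load("w6.npy"))
get_image("wrist")
for n in["lever_ball","knife","roller"]:
  for c in["wrist","top","side"]:
    if n=="lever_ball" and c!="wrist":get_image(c)
    CC=cam(c)
    for q in silhouettes(c,n)[:1] if c!="x" else []:
        m=np.uint8(q["region"]);ys,xs=np.nonzero(m);print(n,c,round(q["p"],2),xs.min(),xs.max(),ys.min(),ys.max(),[pix2w(CC,[[(xs.min()+xs.max())/2,(ys.min()+ys.max())/2]],.178)[0].round(3).tolist()])
```

```text
w2 125 [179.0, 221.0, 231.0, 231.0, 227.0, 212.0, 183.0, 194.0, 222.0, 231.0, 232.0, 232.0, 232.0, 232.0]
[102.0, 102.0, 104.0, 105.0, 108.0, 124.0, 162.0, 205.0, 224.0, 229.0, 228.0, 226.0, 224.0, 226.0] [150.0, 148.0, 147.0, 146.0, 148.0, 160.0, 192.0, 222.0, 231.0, 232.0, 231.0, 229.0, 228.0, 227.0]
edge rows [np.float64(131.0448343079922), np.float64(130.88429319371727)] line row 131.23065476190476 line x [0.5231 0.1867 0.055 ] edge x [[0.5233, 0.1565, 0.05], [0.5231, 0.2143, 0.05]]
w6 127 [187.0, 224.0, 233.0, 233.0, 228.0, 210.0, 185.0, 206.0, 227.0, 233.0, 234.0, 234.0, 234.0, 234.0]
[104.0, 105.0, 105.0, 107.0, 110.0, 122.0, 155.0, 199.0, 224.0, 231.0, 230.0, 228.0, 227.0, 228.0] [153.0, 152.0, 150.0, 149.0, 149.0, 161.0, 194.0, 223.0, 233.0, 235.0, 234.0, 232.0, 231.0, 230.0]
edge rows [np.float64(133.25893536121674), np.float64(132.89647355163729)] line row 133.05 line x [0.5226 0.187  0.055 ] edge x [[0.5233, 0.1565, 0.05], [0.5228, 0.2148, 0.05]]
lever_ball wrist 0.73 295 341 191 248 [[0.59, 0.249, 0.178]]
lever_ball side 0.53 194 213 180 224 [[0.572, 0.315, 0.178]]
knife wrist 0.57 227 276 227 252 [[0.611, 0.188, 0.178]]
knife side 0.53 182 200 204 222 [[0.578, 0.363, 0.178]]
roller wrist 0.75 228 273 192 196 [[0.566, 0.187, 0.178]]
roller side 0.58 219 224 204 212 [[0.528, 0.325, 0.178]]
```

The line is within about 0.5 mm of the edge. Next is the lever. I'll first check the ball position from w2 against the geometry.

Run:
```python
from h import *
K,D,_=cam("wrist")
for w in("w2","w6"):
    C=(K,D,np.load(w+".npy"));g=cv2.cvtColor(cv2.imread(f"pics/{w}raw.png"),6)
    print(w2pix(C,[[.6175,.257,.178]]).round(1))
    m=np.uint8(g[215:265,300:355]<60);n,l,s,c=cv2.connectedComponentsWithStats(m)
    for i in range(1,n):
        if s[i,4]>80: print(w,s[i],c[i]+[300,215])
    c=cv2.HoughCircles(cv2.medianBlur(g[205:275,295:365],3),cv2.HOUGH_GRADIENT,1,40,param1=80,param2=10,minRadius=12,maxRadius=22)
    if c is not None:
        for q in c[0][:2]: print(q+[295,205,0],pix2w(C,[q[:2]+[295,205]],.178)[0].round(4))
```

```text
[[326.1 245.7]]
w2 [ 32  26  23  24 189] [343.16931217 255.23280423]
[327.5        240.5         14.89999962] [0.6122 0.2579 0.178 ]
[[324.6 247.2]]
[325.5        242.5         15.60000038] [0.6126 0.2575 0.178 ]
```

drive_tool:
  targets:
    - {"tx": -2,"ty": 3,"tz": 0,"twist": 0}
    - {"tx": -4.2,"ty": 6,"tz": 0,"twist": 0}
    - {"tx": -4.7,"ty": 6.6,"tz": 0,"twist": 0}
    - {"tx": -4.7,"ty": 6.6,"tz": 2,"twist": 0}
    - {"tx": -4.7,"ty": 6.6,"tz": 5,"twist": 0}
    - {"tx": -4.7,"ty": 6.6,"tz": 8,"twist": 0}
    - {"tx": -4.7,"ty": 6.6,"tz": 9.8,"twist": 0}
    - {"tx": -4.7,"ty": 6.6,"tz": 10.2,"twist": 0}

```text
clock: 20.1
tcp_pos: [0.6129, 0.257, 0.1565]
tcp_rot: [-0.004, -0.001, 1.0, -0.001]
contact_force: [-0.6, -0.7, -0.5]
finger_gap: 0.0511
grip_force: 0.0
```

drive_tool:
  targets:
    - {"tx": 0,"ty": 0,"tz": 0,"twist": 0}
    - {"tx": 0,"ty": 0,"tz": 0,"twist": 0}
    - {"tx": 0,"ty": 0,"tz": 0,"twist": 0}
    - {"tx": 0,"ty": 0,"tz": 0,"twist": 0}
    - {"tx": 0,"ty": 0,"tz": 0,"twist": 0}
    - {"tx": 0,"ty": 0,"tz": 0,"twist": 0}
    - {"tx": 0,"ty": 0,"tz": 0,"twist": 0}
    - {"tx": 0,"ty": 0,"tz": 0,"twist": 0}
  fingers: -1
  squeeze: 12

```text
clock: 20.77
tcp_pos: [0.6166, 0.2572, 0.1632]
tcp_rot: [0.002, -0.0, 1.0, -0.0]
contact_force: [-1.0, -3.1, 6.8]
finger_gap: 0.027
grip_force: 12.0
```

drive_tool:
  targets:
    - {"tx": 1.4,"ty": 0,"tz": -0.1,"twist": 0}
    - {"tx": 3.3,"ty": 0,"tz": 0.1,"twist": 0}
    - {"tx": 5.1,"ty": 0,"tz": 0.6,"twist": 0}
    - {"tx": 6.8,"ty": 0,"tz": 1.6,"twist": 0}
    - {"tx": 8.2,"ty": 0,"tz": 2.8,"twist": 0}
    - {"tx": 9.1,"ty": 0,"tz": 3.9,"twist": 0}
    - {"tx": 9.9,"ty": 0,"tz": 5.1,"twist": 0}
    - {"tx": 10.1,"ty": 0,"tz": 5.4,"twist": 0}

```text
clock: 21.43
tcp_pos: [0.5146, 0.2562, 0.1076]
tcp_rot: [0.001, -0.001, 1.0, -0.001]
contact_force: [-0.9, -8.6, 15.7]
finger_gap: 0.027
grip_force: 12.0
```

Run:
```python
from h import *
o=get_obs();print({k:np.round(o[k],4).tolist() for k in ["clock","tcp_pos","tcp_rot","contact_force","torque","finger_gap","grip_force"]})
```

```text
{'clock': 21.4333, 'tcp_pos': [0.5146, 0.2562, 0.1076], 'tcp_rot': [0.0011, -0.0008, 1.0, -0.0012], 'contact_force': [-0.9129, -8.6139, 15.7086], 'torque': [-1.4697, -0.1009, -0.0848], 'finger_gap': 0.027, 'grip_force': 12.0013}
```

drive_tool:
  targets:
    - {"tx": 0,"ty": 0,"tz": 0,"twist": 0}
    - {"tx": 0,"ty": 0,"tz": 0,"twist": 0}
    - {"tx": 0,"ty": 0,"tz": 0,"twist": 0}
    - {"tx": 0,"ty": 0,"tz": 0,"twist": 0}
    - {"tx": 0,"ty": 0,"tz": 0,"twist": 0}
    - {"tx": 0,"ty": 0,"tz": -3,"twist": 0}
    - {"tx": 0,"ty": 0,"tz": -7,"twist": 0}
    - {"tx": 0,"ty": 0,"tz": -11,"twist": 0}
  fingers: 0.1

```text
clock: 22.1
tcp_pos: [0.5134, 0.2576, 0.2172]
tcp_rot: [-0.002, -0.001, 1.0, -0.0]
contact_force: [1.5, 0.1, 0.3]
finger_gap: 0.0513
grip_force: 0.0
```

drive_tool:
  targets:
    - {"tx": -2,"ty": -2,"tz": -2,"twist": 0}
    - {"tx": -5.3,"ty": -4,"tz": -4,"twist": 0}
    - {"tx": -5.3,"ty": -6.4,"tz": -4.5,"twist": 0}
    - {"tx": -5.3,"ty": -6.4,"tz": -4.5,"twist": 0}
    - {"tx": -5.3,"ty": -6.4,"tz": -4.5,"twist": 0}
    - {"tx": -5.3,"ty": -6.4,"tz": -4.5,"twist": 0}
    - {"tx": -5.3,"ty": -6.4,"tz": -4.5,"twist": 0}
    - {"tx": -5.3,"ty": -6.4,"tz": -4.5,"twist": 0}

```text
clock: 22.77
tcp_pos: [0.5667, 0.1948, 0.2615]
tcp_rot: [-0.001, -0.001, 1.0, 0.0]
contact_force: [-0.5, 0.3, -0.6]
finger_gap: 0.0513
grip_force: 0.0
```

Run:
```python
from h import *
o=get_obs();print({k:np.round(o[k],4).tolist() for k in ["clock","tcp_pos","tcp_rot","contact_force"]})
im=get_image("wrist");np.save("w7.npy",cam("wrist",o)[2]);cv2.imwrite("pics/w7raw.png",im);C=cam("wrist",o)
print("ball pred 1.10 / 1.0",w2pix(C,[[.6035-.095*np.sin(t),.257,.084+.095*np.cos(t)] for t in(1.1,1.0,.9)]).round(1).tolist())
g=cv2.cvtColor(im,6).astype(float);e=w2pix(C,[[.5235,.185,.05]])[0];r0=int(e[1])-6
print(r0,e,*[g[r0:r0+14,a:b].mean(1).round().tolist() for a,b in((222,234),(243,260),(268,280))],sep="\n")
cv2.imwrite("pics/m7.png",np.vstack([np.hstack([cv2.resize(im[70:220,160:360],(400,300),interpolation=2),cv2.resize(get_image("top")[120:270,130:330],(400,300),interpolation=2)]),np.hstack([cv2.resize(get_image("side")[150:330,150:390],(400,300),interpolation=2),cv2.resize(im,(400,300))])]))
```

```text
{'clock': 22.7667, 'tcp_pos': [0.5667, 0.1948, 0.2615], 'tcp_rot': [-0.0007, -0.0013, 1.0, 0.0001], 'contact_force': [-0.4657, 0.2863, -0.565]}
ball pred 1.10 / 1.0 [[317.1, 137.0], [318.5, 142.6], [319.7, 149.3]]
128
[248.01903245 134.09589636]
[105.0, 105.0, 106.0, 108.0, 113.0, 134.0, 178.0, 218.0, 230.0, 232.0, 232.0, 229.0, 228.0, 230.0]
[204.0, 227.0, 232.0, 231.0, 223.0, 201.0, 189.0, 214.0, 229.0, 233.0, 233.0, 234.0, 234.0, 234.0]
[152.0, 150.0, 149.0, 147.0, 146.0, 147.0, 155.0, 163.0, 167.0, 169.0, 170.0, 175.0, 182.0, 191.0]
```

View pics/m7.png

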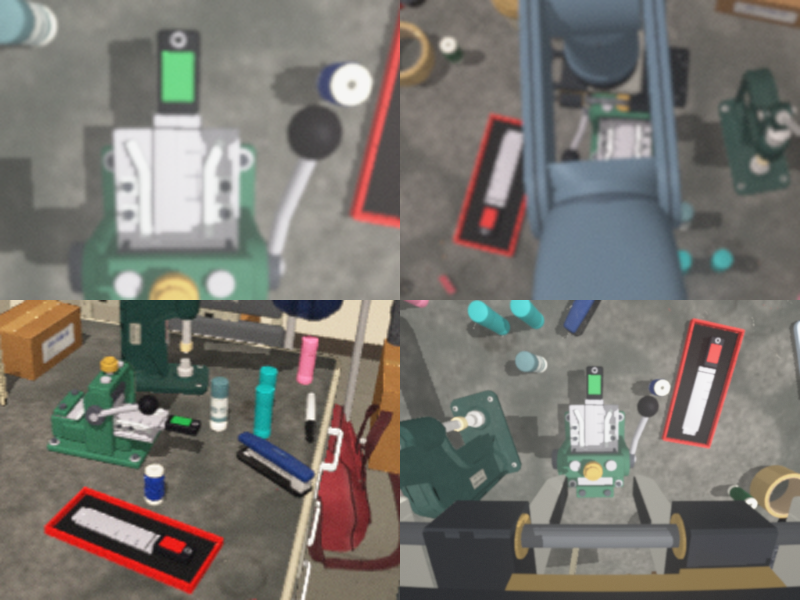

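The wrist crop shows the lever forward with the ball at (313,132). The line is still on the edge, and the spool and glue stick are undisturbed. The red blade is flat in the tray. A gentle press from above with closed fingers will confirm the lever is at its stop.

drive_tool:
  targets:
    - {"tx": 2,"ty": 3,"tz": 0,"twist": 0}
    - {"tx": 4,"ty": 5.5,"tz": 0,"twist": 0}
    - {"tx": 4.8,"ty": 6.2,"tz": 1,"twist": 0}
    - {"tx": 4.8,"ty": 6.2,"tz": 4,"twist": 0}
    - {"tx": 4.8,"ty": 6.2,"tz": 7,"twist": 0}
    - {"tx": 4.8,"ty": 6.2,"tz": 9,"twist": 0}
    - {"tx": 4.8,"ty": 6.2,"tz": 10.2,"twist": 0}
    - {"tx": 4.8,"ty": 6.2,"tz": 10.6,"twist": 0}
  fingers: -1

```text
clock: 23.58
tcp_pos: [0.5176, 0.2557, 0.1534]
tcp_rot: [-0.002, -0.001, 1.0, -0.001]
contact_force: [-0.5, -1.0, -0.5]
finger_gap: 0.0026
grip_force: 0.0
```

drive_tool:
  targets:
    - {"tx": 0,"ty": 0,"tz": 0.2,"twist": 0}
    - {"tx": 0,"ty": 0,"tz": 0.4,"twist": 0}
    - {"tx": 0,"ty": 0,"tz": 0.6,"twist": 0}
    - {"tx": 0,"ty": 0,"tz": 0.8,"twist": 0}
    - {"tx": 0,"ty": 0,"tz": 1.0,"twist": 0}
    - {"tx": 0,"ty": 0,"tz": 1.1,"twist": 0}
    - {"tx": 0,"ty": 0,"tz": 1.1,"twist": 0}
    - {"tx": 0,"ty": 0,"tz": 1.1,"twist": 0}

```text
clock: 24.25
tcp_pos: [0.5195, 0.2557, 0.1453]
tcp_rot: [0.0, -0.001, 1.0, 0.0]
contact_force: [-0.0, 0.3, -0.3]
finger_gap: 0.0005
grip_force: 0.0
```

drive_tool:
  targets:
    - {"tx": 0,"ty": 0,"tz": 0.2,"twist": 0}
    - {"tx": 0,"ty": 0,"tz": 0.3,"twist": 0}
    - {"tx": 0,"ty": 0,"tz": 0.4,"twist": 0}
    - {"tx": 0,"ty": 0,"tz": 0.5,"twist": 0}
    - {"tx": 0,"ty": 0,"tz": 0.6,"twist": 0}
    - {"tx": 0,"ty": 0,"tz": 0.6,"twist": 0}
    - {"tx": 0,"ty": 0,"tz": 0.6,"twist": 0}
    - {"tx": 0,"ty": 0,"tz": 0.6,"twist": 0}

```text
clock: 24.92
tcp_pos: [0.5195, 0.2558, 0.1408]
tcp_rot: [0.001, -0.001, 1.0, 0.0]
contact_force: [-3.1, -0.9, 10.9]
finger_gap: 0.0004
grip_force: 5.2
```

drive_tool:
  targets:
    - {"tx": 0,"ty": 0,"tz": -2,"twist": 0}
    - {"tx": 0,"ty": 0,"tz": -5,"twist": 0}
    - {"tx": 0,"ty": 0,"tz": -9,"twist": 0}
    - {"tx": 0,"ty": 0,"tz": -12,"twist": 0}
    - {"tx": -4,"ty": -5,"tz": -12,"twist": 0}
    - {"tx": -4.8,"ty": -6.2,"tz": -12,"twist": 0}
    - {"tx": -4.8,"ty": -6.2,"tz": -12,"twist": 0}
    - {"tx": -4.8,"ty": -6.2,"tz": -12,"twist": 0}

```text
clock: 25.58
tcp_pos: [0.5683, 0.1923, 0.2587]
tcp_rot: [-0.0, 0.001, 1.0, -0.0]
contact_force: [-0.2, 1.3, 0.6]
finger_gap: 0.0001
grip_force: 0.0
```

Run:
```python
from h import *
o=get_obs();im=get_image("wrist");C=cam("wrist",o);g=cv2.cvtColor(im,6).astype(float);e=w2pix(C,[[.5235,.185,.05]])[0];r0=int(e[1])-6
print(o["tcp_pos"],r0,*[g[r0:r0+14,a:b].mean(1).round().tolist() for a,b in((222,234),(243,260))],sep="\n")
print(close_job())
```

```text
[0.56831506 0.19226891 0.2586666 ]
126
[107.0, 108.0, 109.0, 110.0, 112.0, 117.0, 141.0, 187.0, 224.0, 234.0, 236.0, 235.0, 233.0, 231.0]
[184.0, 227.0, 237.0, 237.0, 235.0, 222.0, 197.0, 204.0, 229.0, 236.0, 237.0, 237.0, 237.0, 237.0]
the job is handed in; nothing more can be done
None
```

The job is done and handed in at about 26 s: the red blade lies flat in the reject tray, the green blade is set with its line within about 0.5 mm of the table edge, and the lever is fully forward against its stop; the hand-in gave no verdict.

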